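# Wedge the tip-up marver level

## Robot

A 6-joint arm with a two-finger parallel gripper is mounted at the origin on a cart in front of the work surface, level with it; the furniture and walls round the work are solid. World frame = base frame: x ahead of the robot, y to its left, z up, the work surface at z = 0. Lengths are in m, angles in rad, forces in N, time in s.
With the tool pointing down it reaches from about 0.4 to 0.825 m from the base axis. Payload 7 kg.
Tool frame: the origin (TCP) lies midway between the tips of the shut fingers; the grasp point (between the pads) lies 19 mm behind it; z points along the fingers, x is the direction in which the jaws open and shut, and the axes are right-handed (so a half turn about z gives the same grasp; the last joint's range is limited). The gripper opens to 88 mm and grips with 3 to 60 N. Pads are 19 mm wide; open, the fingers measure 130 mm over their backs; the gripper's body (78 mm by 193 mm) begins 47 mm behind the grasp point.
Start: joints at [1.483, 0.359, 0.012, 0, -1.224, -0.288], TCP at [0.248, 0.628, 0.227] pointing down, gripper open.
Joint ranges: [-3.07, 3.07], [-1.43, 2.12], [-1.02, 1.25], [-3.03, 1.67], [-3.05, -0], [-3.03, 3.03]. Speed limits (rad/s): [2.39, 2.39, 3.01, 3.14, 3.14, 3.14].

## Interface

Orientations are given as [roll, pitch, yaw] about the fixed x, y, z axes, in that order (R = Rz(yaw) Ry(pitch) Rx(roll)).
In Python, from station import status, eyes, workorder gives the robot as it stands.
- The arm moves only by the shell command python3 -m jog 'ROWS' [OPENING] [FORCE]. ROWS is JSON, a list of rows, each a list of 6 numbers: the shift along the world's x, y, z in mm, then the turn, a rotation vector about the world's x, y, z in rad. A call has 1 to 12 rows; each row shifts and turns the pose as measured when the row begins; what a row does not reach is not made up. A row lasts 1/10 s, in which the tool goes at most 50 mm and 8.59 degrees, less where a joint would pass 70% of its speed; a pose out of reach is approached as far as the arm can. A call with a gripper value outside its range is refused whole. OPENING is the opening, from 0 (shut) to 1 (fully open), set as the call begins (- or left out, the last holds). The fingers move at their own pace and stop on an object; FORCE is the grip in N (left out, the last holds). Time passes only in rows, so rows that do not move let the fingers close. It gives the time, the measured TCP pose, the force and the opening at its end, in the units of the state.
- status.get_state(): the state, without advancing time (a new reading comes with each control period).
- eyes.grab_frame(name): name is "side" or "top" or "wrist"; returns the picture (480x640x3 uint8, blue, green, red); there is no depth.
- eyes.calibration(name): a dict with "camera_matrix" (3x3 intrinsics, pixels), "cam_to_world" (4x4, takes a point from camera to world coordinates); the wrist camera has in their place "hand_eye" (4x4, takes a point from camera to tool coordinates, whose origin is the TCP and whose axes are the tool frame's). Camera axes: x right, y up, looking along -z (the intrinsics and any distortion apply to the point x, -y, -z); pixel columns grow to the right and rows downward; lengths in m; the calibration is good to about 2 mm. The wrist camera is an equidistant fisheye: a pixel r from the principal point sees the ray r / f radians off the axis. A picture is of the moment at which its call begins: read the wrist's pose just before it. calibration takes no time and is no camera call.
- workorder.job_done(): hands the job in, once; it reports no verdict.
The state is a dict: "t": time; "q": joint angles; "qd": joint speeds; "joint_efforts": joint torques, N m; "eef_pos": TCP position; "ee_rot": TCP orientation; "force": force on the tool from outside, world axes, zero at the start; "moment": the same for the moment, N m; "width": finger opening in m.
Only numpy, scipy, OpenCV 4.12 (cv2) and the standard library are available. Lean on these libraries where they do the work, as an engineer would, in place of code of your own. Each camera call takes 0.05 s, during which the arm holds its last target. There are 200 camera calls.

## Task

The graphite marver slab is hinged along one long side and the other side hangs low. Take the wooden wedge from the bench and push it, thin end first, under the foot in the middle of the low side until the steel ball in the level on the slab rests between its two black lines. Leave the wedge lying flat on the bench with the slab's foot standing on it, and do not knock the other tools and glass about.

Things in the scene. Friction and masses are not known exactly. Their poses are not given: they have to be found in the camera images.
- wedge: loose plain wooden wedge, 140 long, 45 wide, rising evenly from 2 mm thick at the thin end to 26 mm near the thick end (1 mm of rise for each 5.7 mm of length), 80 g. Origin: middle of its underside; x points along it to the thin end (thin end at x = +70 mm, thick end at x = -70 mm), z up. Held best across its 45 mm width near the thick end.
- marver_bed: fixed dark steel bed, two rails 236 mm apart bolted to the bench. Origin: its middle, on its underside; -x points to the low, free side of the slab, where the wedge goes in; pivot axis along y at x = +112, z = 27 mm; y along the slab's long side. The bed is let into the bench by 0 to 3 mm, differently each time, so the wedge thickness that makes the slab level differs: watch the level.
- marver_frame: bright metal frame with a softwood board and dark graphite plate on it (190 x 280 mm, top 61 mm above the bed's underside when level), swinging about the pivot axis; its weight puts about 6 N on the foot. Origin: middle of the board's underside; axes as the bed's when level. At the start the free side hangs 0.055 rad low on the bed's stops; it can rise to 0.07 rad past level.
- foot (a point): middle of the underside of the foot: a round steel bar of 12 mm diameter, 50 mm long parallel to the slab's long side, under a toe that sticks out 29 mm beyond the middle of the slab's low side. It stands 2.5 to 6 mm over the bench at the start and 15 to 18 mm when the slab is level; 0.1 rad of tilt moves it about 22.6 mm. Axes as the frame's.
- level_mid (a point): middle of the ball level: a brass-mounted glass tube against a white card, 164 x 32 x 29 mm screwed to the wooden strip at one short end of the slab, lying along the bed's x. Two black lines stand round the tube 14.4 mm to each side of the middle. Axes as the frame's.
- ball (a point): centre of the dark steel ball, 16 mm in diameter, in the level's upward-curved tube (0.8 m radius). In the axes of level_mid its x is 0 midway between the lines, about -44 mm at the start (it rolls to the low side, -x), positive when the wedge has gone too far: 0.8 mm for each 0.001 rad of tilt. It settles in about 1.5 s and is clear of both lines within 6.4 mm of the middle.
- brush: bystander: brush with a wooden handle, 27x189x23, lying on the bench; origin under its middle
- glass_file: bystander: file with a wooden handle, 20x200x20, lying; origin under its middle
- vessel_tongs: bystander: wire tongs with black grips, 50x182x14, lying; origin under its middle
- tape_roll: bystander: roll of masking tape, 75 mm in diameter, 18 high, lying flat; origin under its middle
- beaker_a: bystander: clear glass beaker, 73 mm in diameter, 110 high, upright; origin under its middle
- goggles: bystander: round-lensed spectacles, 135x138x45, lying; origin under their middle

How it is judged:
At the end, for the whole second after the job is handed in: The ball rests within 6.4 mm of the middle, between the lines; slab tilt under 0.01 rad; the frame stands on the wedge (over 1 N), the foot within the wedge's length and 45 mm of its middle line; the wedge lies at rest and flat on the bench (within 0.05 rad and 5 mm) (x of ball in the frame of level_mid between -0.0064 and 0.0064 m and angle between marver_frame's own z axis and vertical below 0.01 rad and contact force between wedge and marver_frame above 1 N and x of foot in the frame of wedge between -0.072 and 0.072 m and y of foot in the frame of wedge between -0.045 and 0.045 m and angle between wedge's own z axis and vertical below 0.05 rad and height (world z) of wedge below 0.005 m and linear speed of wedge below 0.01 m/s); the robot touches nothing.
It fails at once if a bystanding tool or glass was shifted by more than 40 mm or the beaker tipped (distance of any of brush, glass_file, vessel_tongs, tape_roll, beaker_a, goggles from where it was at the start of the episode above 0.04 m or angle between beaker_a's own z axis and vertical above 0.5 rad).
It also fails if it takes over 48 s, if anything falls off the work surface, if the arm or the gripper's body presses on something with over 40 N, if the wrist force passes 120 N, or if a joint passes its speed limit or range.

## Working session

There is one attempt and no reset: what is moved stays moved. The work goes in short steps, Python scripts to look and compute and a shell command to move; the robot and the scene stay as the last step left them, time stands still between calls to the robot, and variables do not carry over. Pictures are saved under pics/ and viewed, about 8 in all and at most 12, crops included, and the job is handed in when it is done.

```bash
mkdir -p pics; python3 - <<'E'
from station import status, eyes
import cv2
s=status.get_state();print(s['t'],s['eef_pos'],s['ee_rot'],s['width'])
for n in('top','side'):
    cv2.imwrite(f'pics/{n}0.png',eyes.grab_frame(n));c=eyes.calibration(n);print(n,{k:(v.tolist() if hasattr(v,'tolist') else v) for k,v in c.items()})
E
```

```text
0.0 [0.24757423 0.62740184 0.22561485] [-3.14142400e+00 -1.72468110e-03 -1.94670823e+00] 0.08754043084232616
top {'camera_matrix': [[499.73932893250714, 0.0, 321.1023577611959], [0.0, 499.73932893250714, 238.89628581118905], [0.0, 0.0, 1.0]], 'cam_to_world': [[0.0014563010067580211, 0.9817213058169243, -0.19031856686222368, 0.3639268135246518], [-0.9999729407153686, 5.727572509347664e-05, -0.007356259684730495, 0.009762759744592764], [-0.00721089622970625, 0.19032412990633718, 0.9816948245513777, 1.2656080190942065], [0.0, 0.0, 0.0, 1.0]]}
side {'camera_matrix': [[503.2662550487106, 0.0, 316.86908686749206], [0.0, 503.2662550487106, 227.81219422393627], [0.0, 0.0, 1.0]], 'cam_to_world': [[0.996610034693561, -0.06003028953499391, 0.0562565826054498, 0.6498688536579709], [0.078339630540331, 0.48360893909252206, -0.8717713555265566, -1.1087664641643216], [0.0251265006497809, 0.8732232007729468, 0.4866722722705153, 0.7113138909575062], [0.0, 0.0, 0.0, 1.0]]}
```

View pics/top0.png

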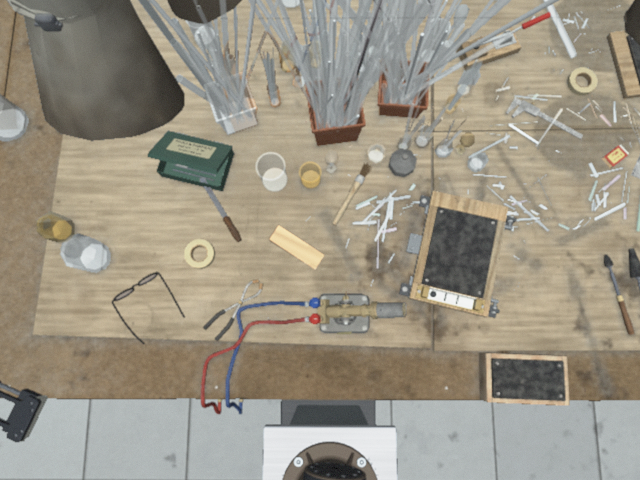

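View pics/side0.png

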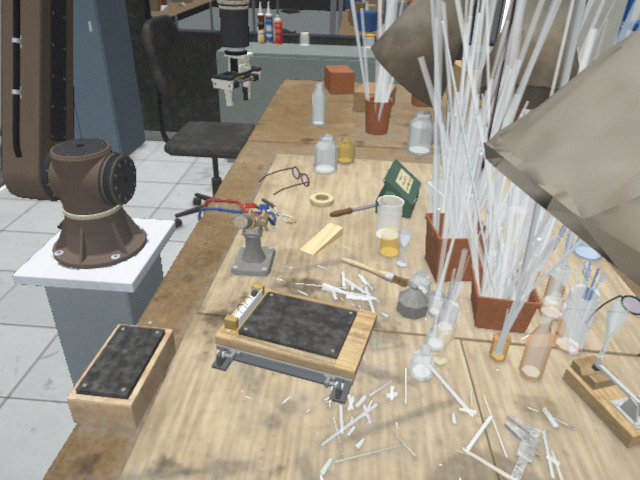

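Top view: wedge at about (297,248), slab at (458,253) with its toe at (414,243) on the left (+y) side, level at (450,298); burner at (345,313) and brush at (352,192) flank the path. I'll crop to see the wedge's thin end and the toe.

```bash
cat > h.py <<'E'
import numpy as np, cv2
from station import eyes,status
def ray(n,u,v):
    c=eyes.calibration(n);K=np.array(c['camera_matrix']);T=np.array(c['cam_to_world'])
    d=np.array([(u-K[0,2])/K[0,0],-(v-K[1,2])/K[1,1],-1.]);return T[:3,3],T[:3,:3]@d
def plane(n,u,v,z):
    o,d=ray(n,u,v);return o+d*(z-o[2])/d[2]
def proj(n,p):
    c=eyes.calibration(n);K=np.array(c['camera_matrix']);T=np.array(c['cam_to_world'])
    q=T[:3,:3].T@(np.array(p)-T[:3,3]);return K[0,2]+K[0,0]*q[0]/-q[2],K[1,2]+K[1,1]*q[1]/q[2]
E
python3 - <<'E'
from h import *
im=cv2.imread('pics/top0.png');si=cv2.imread('pics/side0.png')
a=cv2.resize(im[180:325,260:520],None,fx=3,fy=3,interpolation=cv2.INTER_CUBIC)
b=cv2.resize(si[210:270,280:380],None,fx=3,fy=3,interpolation=cv2.INTER_CUBIC)
a[-5:]=0; c=np.zeros((a.shape[0]+180,780,3),np.uint8);c[:a.shape[0]]=a[:];c[a.shape[0]:,:300]=b
b2=cv2.resize(si[280:340,200:360],None,fx=3,fy=3,interpolation=cv2.INTER_CUBIC);c[a.shape[0]:,300:]=b2
cv2.imwrite('pics/crop1.png',c[:600])
r=im[215:280,260:335];hsv=cv2.cvtColor(r,cv2.COLOR_BGR2HSV)
print(hsv[33,37],hsv[5,5],hsv[60,10])
m=((hsv[...,1]>80)&(hsv[...,2]>170)).astype(np.uint8)
m=cv2.morphologyEx(m,cv2.MORPH_OPEN,np.ones((3,3)))
cs,_=cv2.findContours(m,0,2);k=max(cs,key=cv2.contourArea);R=cv2.minAreaRect(k)
print(cv2.contourArea(k));
for p in cv2.boxPoints(R)+[260,215]: print(p,plane('top',*p,0.0).round(4),plane('top',*p,0.026).round(4))
E
```

```text
[ 21  74 239] [ 20  62 170] [ 21  58 168]Traceback (most recent call last):
  File "<stdin>", line 12, in <module>
ValueError: max() iterable argument is empty
```

View pics/crop1.png

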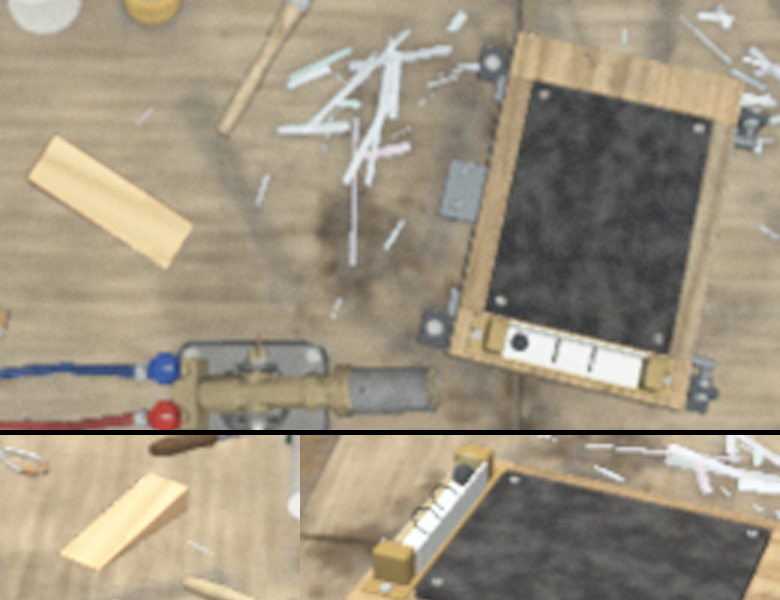

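Thin end is already toward the slab (crop (180,247)); thick end at crop (43,158). Ball at the left end of the level, toe at crop (462,190). Now numbers.

```bash
python3 - <<'E'
from h import *
P=lambda x,y,z:plane('top',260+x/3,180+y/3,z)
k=[P(58,135,.026),P(28,180,.026),P(168,268,.002),P(192,226,.002)]
k=np.array(k);thick=k[:2].mean(0);thin=k[2:].mean(0);d=(thin-thick)[:2]
print('wedge',k.round(4).tolist(),'thick',thick,'thin',thin,np.linalg.norm(d),'yaw',np.arctan2(d[1],d[0]))
# slab low side edge and other edges (z top ~ .045 low,.058 high)
c=[P(515,35,.045),P(452,350,.045),P(688,408,.058),P(742,85,.058)]
c=np.array(c);print('slab',c.round(4).tolist(),[np.linalg.norm(c[i]-c[(i+1)%4]).round(3) for i in range(4)])
v=(c[0]-c[1]); print('y axis yaw',np.arctan2(v[1],v[0])-np.pi/2)
v=(c[3]-c[0]);w=c[2]-c[1]; print('x yaw',np.arctan2(v[1],v[0]),np.arctan2(w[1],w[0]))
# plate screws on black plate as independent check
q=[P(544,95,.046),P(501,300,.046),P(658,338,.055),P(699,128,.055)]
q=np.array(q);
for i in range(4):
  v=q[(i+1)%4]-q[i];print(np.linalg.norm(v).round(4),np.arctan2(v[1],v[0]).round(4))
print('mid slab',c.mean(0),q.mean(0))
for z in(.015,.025): print('toe',P(449,162,z),P(443,213,z),P(446,188,z))
for p in((180,345),(330,345),(330,430),(180,430),(435,370),(435,405),(350,410)): print('burner',p,P(*p,0)[:2].round(3),P(*p,.1)[:2].round(3))
print('brush tip',P(224,132,.01), 'nozzle side',plane('side',275,225,.1),plane('side',258,205,.12))
E
```

```text
wedge [[0.6402, 0.1253, 0.026], [0.6014, 0.1499, 0.026], [0.53, 0.0321, 0.002], [0.566, 0.0118, 0.002]] thick [0.62080979 0.13759377 0.026     ] thin [0.5480092  0.02192984 0.002     ] 0.1366677346838894 yaw -2.132564002111635
slab [[0.7223, -0.2607, 0.045], [0.4576, -0.199, 0.045], [0.4108, -0.3826, 0.058], [0.6754, -0.4437, 0.058]] [np.float64(0.272), np.float64(0.19), np.float64(0.272), np.float64(0.189)]
y axis yaw -1.799763512187619
x yaw -1.8216326715149183 -1.8201414501221578
0.1771 2.8988
0.1273 -1.8218
0.1785 -0.2486
0.1283 1.3314
mid slab [ 0.56651935 -0.3214919   0.0515    ] [ 0.56854754 -0.32310562  0.0505    ]
toe [ 0.61911358 -0.20675522  0.015     ] [ 0.57514905 -0.20027654  0.015     ] [ 0.59662835 -0.20349154  0.015     ]
toe [ 0.61707308 -0.20502391  0.025     ] [ 0.57346009 -0.19859704  0.025     ] [ 0.59476765 -0.20178634  0.025     ]
burner (180, 345) [0.465 0.022] [0.457 0.021]
burner (330, 345) [ 0.465 -0.104] [ 0.457 -0.095]
burner (330, 430) [ 0.395 -0.103] [ 0.392 -0.094]
burner (180, 430) [0.394 0.022] [0.392 0.021]
burner (435, 370) [ 0.444 -0.192] [ 0.438 -0.176]
burner (435, 405) [ 0.415 -0.191] [ 0.411 -0.175]
burner (350, 410) [ 0.411 -0.12 ] [ 0.407 -0.11 ]
brush tip [ 0.64640318 -0.01568345  0.01      ] nozzle side [ 0.47362557 -0.01223381  0.1       ] [0.41919919 0.05345496 0.12      ]
```

```bash
python3 -m jog '[[30,-42,0,0,0,-0.146],[30,-42,0,0,0,-0.146],[30,-42,0,0,0,-0.146],[30,-42,0,0,0,-0.146],[30,-42,0,0,0,-0.146],[30,-42,0,0,0,-0.146],[30,-42,0,0,0,-0.146],[30,-42,0,0,0,-0.146],[30,-42,0,0,0,-0.146],[30,-42,0,0,0,-0.146],[30,-42,0,0,0,-0.146],[30,-42,0,0,0,-0.146]]' 1 20
```

```text
t: 1.3
eef_pos: [0.5913, 0.1354, 0.2207]
ee_rot: [-3.139, -0.008, 2.542]
force: [1.5, 0.7, 0.6]
width: 0.0875
```

```bash
python3 -m jog '[[10,-7,-40,0,0,0.03],[8,-5,-40,0,0,0.01],[2,-2,-40,0,0,0],[0,0,0,0,0,0]]'; python3 - <<'E'
from h import *
s=status.get_state();print(s['eef_pos'],s['ee_rot']);cv2.imwrite('pics/w1.png',eyes.grab_frame('wrist'))
c=eyes.calibration('wrist');print(c)
E
```

```text
t: 1.7
eef_pos: [0.6149, 0.1134, 0.0972]
ee_rot: [-3.14, -0.007, 2.568]
force: [-0.6, -0.4, -1.1]
width: 0.0874
[0.61485311 0.11343589 0.09718683] [-3.13960901 -0.00655535  2.56806912]
{'camera_matrix': array([[371.64829954,   0.        , 319.94127347],
       [  0.        , 371.64829954, 239.05550012],
       [  0.        ,   0.        ,   1.        ]]), 'hand_eye': array([[ 9.99999718e-01,  2.48107614e-04, -7.08796204e-04,
         7.48330032e-04],
       [ 2.82139423e-05, -9.55592597e-01, -2.94691004e-01,
        -8.01026747e-02],
       [-7.50435487e-04,  2.94690901e-01, -9.55592334e-01,
        -1.57244582e-01],
       [ 0.00000000e+00,  0.00000000e+00,  0.00000000e+00,
         1.00000000e+00]])}
```

View pics/w1.png

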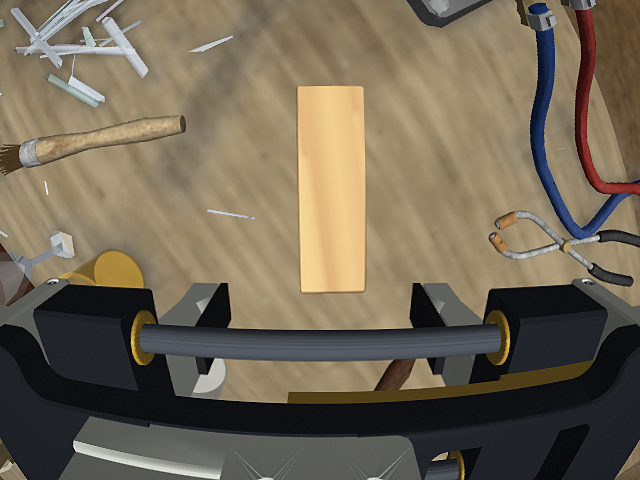

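Wrist view: wedge upright in the image, thick end (300,292)-(366,293), thin end (297,87)-(363,87); well aligned with the jaws.

```bash
cat >> h.py <<'E'
from scipy.spatial.transform import Rotation as Ro
def wplane(u,v,z,s):
    c=eyes.calibration('wrist');K=c['camera_matrix'];H=c['hand_eye']
    a=np.array([(u-K[0,2])/K[0,0],(v-K[1,2])/K[1,1]]);r=np.hypot(*a)
    d=np.array([a[0]/r*np.sin(r),-a[1]/r*np.sin(r),-np.cos(r)])
    R=Ro.from_euler('xyz',s['ee_rot']).as_matrix();o=R@H[:3,3]+s['eef_pos'];d=R@H[:3,:3]@d
    return o+d*(z-o[2])/d[2]
E
python3 - <<'E'
from h import *
s=status.get_state()
k=np.array([wplane(300,290,.026,s),wplane(366,291,.026,s),wplane(363,87,.002,s),wplane(297,87,.002,s)])
print(k.round(4).tolist());a=k[:2].mean(0);b=k[2:].mean(0);d=(b-a)[:2];print(a,b,np.linalg.norm(d),np.arctan2(d[1],d[0]))
g=(a+b)/2; u=d/np.linalg.norm(d);print('grasp x=-52',g[:2]-.052*u,s['eef_pos'])
E
```

```text
[[0.6424, 0.1309, 0.026], [0.6047, 0.1564, 0.026], [0.5323, 0.0392, 0.002], [0.57, 0.0154, 0.002]]
[0.62358034 0.14369756 0.026     ] [0.55114948 0.02732428 0.002     ] 0.13707286954558395 -2.12752460271819
grasp x=-52 [0.6148423  0.12965832] [0.61675357 0.1141879  0.10046472]
```

```bash
python3 -m jog '[[-2,12,-20,0,0,0.015],[-1,2,-35,0,0,0],[0,0,-30,0,0,0],[0,0,0,0,0,0]]'
```

```text
t: 2.15
eef_pos: [0.6196, 0.1326, 0.0244]
ee_rot: [3.13, 0.006, 2.589]
force: [-0.9, -0.1, -0.7]
width: 0.0872
```

```bash
python3 -m jog '[[-4,-4,-10,0,0,0],[-1,-1,-9,0,0,0],[0,0,0,0,0,0]]'; python3 -m jog '[[0,0,0,0,0,0]]'
```

```text
t: 2.45
eef_pos: [0.6178, 0.1297, 0.011]
ee_rot: [3.123, 0.011, 2.591]
force: [-0.3, -0.5, 0.3]
width: 0.0875
t: 2.55
eef_pos: [0.6185, 0.1299, 0.0122]
ee_rot: [3.122, 0.012, 2.592]
force: [0.2, 0.5, 0.2]
width: 0.0879
```

```bash
python3 -m jog '[[-4,-3,-4,-0.01,0.02,0],[0,0,-3,0,0,0],[0,0,0,0,0,0]]'; python3 -m jog '[[0,0,0,0,0,0],[0,0,0,0,0,0],[0,0,0,0,0,0],[0,0,0,0,0,0],[0,0,0,0,0,0],[0,0,0,0,0,0]]' 0.3 25
```

```text
t: 2.85
eef_pos: [0.6152, 0.127, 0.0066]
ee_rot: [3.141, 0.0, 2.592]
force: [-0.3, -0.2, 0.4]
width: 0.0872
t: 3.45
eef_pos: [0.6154, 0.127, 0.0066]
ee_rot: [3.141, 0.0, 2.591]
force: [-0.2, 0.7, -0.2]
width: 0.0454
```

```bash
python3 -m jog '[[0,0,25,0,0,0],[0,0,20,0,0,0],[2,-25,0,0,0,0.06],[3,-35,0,0,0,0.08],[3,-35,0,0,0,0.08],[3,-35,0,0,0,0.06],[2,-30,0,0,0,0.03],[0,-20,0,0,0,0],[0,0,0,0,0,0],[0,0,0,0,0,0]]'
```

```text
t: 4.45
eef_pos: [0.6273, -0.0588, 0.0526]
ee_rot: [3.141, 0.0, 2.917]
force: [0.2, -0.4, -0.8]
width: 0.0451
```

```bash
python3 -m jog '[[4,-2,-20,0,0,-0.02],[0,0,-15,0,0,0],[0,0,0,0,0,0],[0,0,-6,0,0,0],[0,0,0,0,0,0]]'; python3 - <<'E'
from h import *
a=eyes.grab_frame('wrist');b=eyes.grab_frame('top');s=status.get_state();print(s['eef_pos'],s['ee_rot'],s['force'])
cv2.imwrite('pics/w2.png',a);cv2.imwrite('pics/t2.png',b)
E
```

```text
t: 4.95
eef_pos: [0.6323, -0.0574, 0.0117]
ee_rot: [3.14, 0.002, 2.899]
force: [-0.5, -0.9, 0.4]
width: 0.0446
[ 0.63318911 -0.05753521  0.01272448] [3.13992785 0.00388532 2.89891507] [-0.57758556  0.1434336   0.66756086]
```

View pics/w2.png

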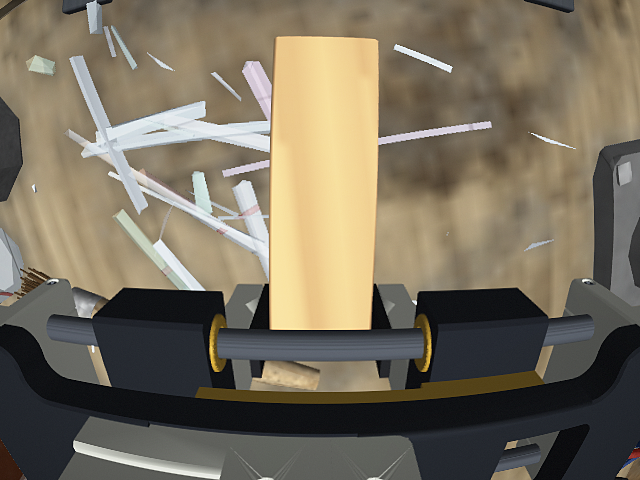

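Wedge straight, thin end at (327,37), glass shards look to lie in the bench picture; bed rail ends at top (≈110 and 520) straddle it centrally. Lower onto the bench.

```bash
python3 -m jog '[[0,0,-4,0,0,0],[0,0,-2,0,0,0],[0,0,0,0,0,0]]'; python3 -m jog '[[0,0,-1,0,0,0],[0,0,0,0,0,0]]'
```

```text
t: 5.35
eef_pos: [0.6341, -0.0571, 0.0077]
ee_rot: [3.139, 0.006, 2.899]
force: [0.2, -0.0, -1.2]
width: 0.0448
t: 5.55
eef_pos: [0.6342, -0.0572, 0.0069]
ee_rot: [3.139, 0.006, 2.899]
force: [0.3, -0.4, -1.7]
width: 0.0452
```

```bash
python3 -m jog '[[0,0,-1,0,0,0],[-4,-12,0,0,0,0],[-4,-12,0,0,0,0],[-2,-8,0,0,0,0],[0,0,0,0,0,0]]'; python3 -m jog '[[-2,-10,0,0,0,0],[-2,-10,0,0,0,0],[0,0,0,0,0,0]]'
```

```text
t: 6.05
eef_pos: [0.6238, -0.0914, 0.0069]
ee_rot: [3.139, 0.007, 2.9]
force: [0.2, 1.1, -0.9]
width: 0.0448
t: 6.35
eef_pos: [0.6196, -0.1133, 0.0068]
ee_rot: [3.139, 0.008, 2.899]
force: [0.5, -1.3, -1.2]
width: 0.045
```

```bash
python3 -m jog '[[-2,-10,0,0,0,0],[-2,-10,0,0,0,0],[-2,-10,0,0,0,0],[0,0,0,0,0,0]]'; python3 - <<'E'
from h import *
b=eyes.grab_frame('top');a=eyes.grab_frame('side');s=status.get_state();print(s['eef_pos'],s['ee_rot'],s['force'])
c=cv2.resize(b[190:330,350:520],None,fx=4,fy=4,interpolation=cv2.INTER_CUBIC)
cv2.imwrite('pics/t3.png',b);cv2.imwrite('pics/s3.png',a);cv2.imwrite('pics/t3c.png',c)
E
```

```text
t: 6.75
eef_pos: [0.6163, -0.1408, 0.0068]
ee_rot: [3.134, 0.011, 2.9]
force: [-0.6, -3.7, -2.3]
width: 0.0454
[ 0.61619328 -0.14058984  0.00681364] [3.13463731 0.01121503 2.90017078] [-0.12927152 -3.20700485 -1.56443093]
```

View pics/t3c.png

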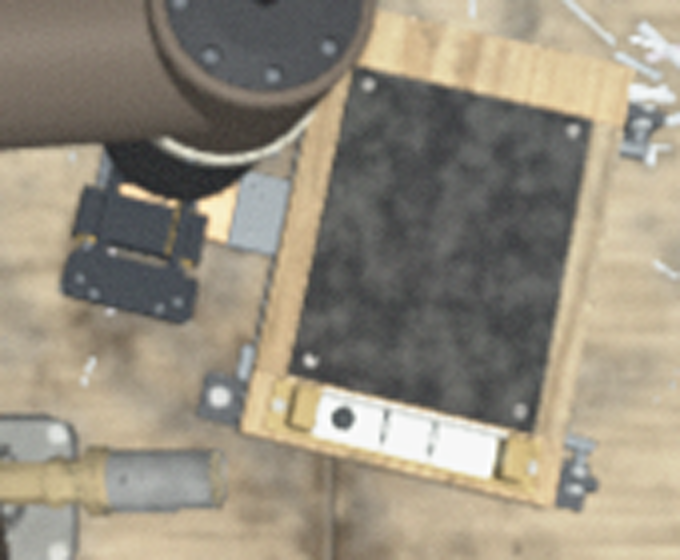

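Wedge entering under the toe at crop (240,215); ball at crop (343,418), lines at (385,427) and (432,438). Now a tracker for the ball.

```bash
cat > ball.py <<'E'
from h import *
im=eyes.grab_frame('top');s=status.get_state()
x0,y0=418,280;r=cv2.resize(im[y0:315,x0:485],None,fx=8,fy=8,interpolation=cv2.INTER_CUBIC)
g=cv2.cvtColor(r,cv2.COLOR_BGR2GRAY);hsv=cv2.cvtColor(r,cv2.COLOR_BGR2HSV)
w=((g>190)&(hsv[...,1]<40)).astype(np.uint8)
n,l,st,_=cv2.connectedComponentsWithStats(cv2.morphologyEx(w,cv2.MORPH_CLOSE,np.ones((15,15))))
k=1+st[1:,4].argmax();h=cv2.convexHull(cv2.findContours((l==k).astype(np.uint8),0,2)[0][0])
card=cv2.fillConvexPoly(np.zeros_like(g),h,1)
d=((g<140)&(card>0)).astype(np.uint8)
n,l,st,c=cv2.connectedComponentsWithStats(d)
for i in range(1,n):
    if st[i,4]>60: print('blob area',st[i,4],'px',(c[i]/8+[x0,y0]).round(2))
print('t',s['t'],'pos',s['eef_pos'].round(4),'rot',s['ee_rot'].round(3),'F',s['force'].round(1),'card',(cv2.boxPoints(cv2.minAreaRect(h))/8+[x0,y0]).round(1).tolist())
E
python3 -m jog '[[0,0,0,0,0,0],[0,0,0,0,0,0],[0,0,0,0,0,0],[0,0,0,0,0,0],[0,0,0,0,0,0],[0,0,0,0,0,0],[0,0,0,0,0,0],[0,0,0,0,0,0],[0,0,0,0,0,0],[0,0,0,0,0,0]]' >/dev/null; python3 ball.py
```

```text
blob area 1423 px [441.73 296.01]
blob area 183 px [475.36 301.45]
t 7.9 pos [ 0.6162 -0.1406  0.0068] rot [3.136 0.011 2.901] F [ 0.8 -2.5 -1.2] card [[427.5, 298.9], [430.6, 286.2], [477.1, 297.6], [473.9, 310.3]]
```

```bash
python3 -m jog '[[-2,-8,0,0,0,0],[-2,-8,0,0,0,0],[-2,-8,0,0,0,0],[0,0,0,0,0,0],[0,0,0,0,0,0],[0,0,0,0,0,0],[0,0,0,0,0,0],[0,0,0,0,0,0],[0,0,0,0,0,0],[0,0,0,0,0,0],[0,0,0,0,0,0],[0,0,0,0,0,0]]'; python3 -m jog '[[0,0,0,0,0,0],[0,0,0,0,0,0],[0,0,0,0,0,0],[0,0,0,0,0,0],[0,0,0,0,0,0]]'; python3 ball.py
```

```text
t: 9.1
eef_pos: [0.6125, -0.16, 0.0068]
ee_rot: [3.13, 0.014, 2.902]
force: [-0.1, -1.3, -1.4]
width: 0.0448
t: 9.6
eef_pos: [0.6126, -0.16, 0.0069]
ee_rot: [3.13, 0.014, 2.902]
force: [0.6, -2.0, -1.1]
width: 0.0453
blob area 1556 px [447.21 297.19]
blob area 164 px [475.73 301.11]
t 9.65 pos [ 0.6125 -0.16    0.0068] rot [3.13  0.014 2.902] F [ 0.  -0.9 -1.1] card [[427.9, 298.9], [431.1, 286.1], [477.3, 297.6], [474.2, 310.3]]
```

```bash
python3 -m jog '[[-2,-8,0,0,0,0],[-2,-8,0,0,0,0],[-0.5,-2,0,0,0,0],[0,0,0,0,0,0],[0,0,0,0,0,0],[0,0,0,0,0,0],[0,0,0,0,0,0],[0,0,0,0,0,0],[0,0,0,0,0,0],[0,0,0,0,0,0],[0,0,0,0,0,0],[0,0,0,0,0,0]]'; python3 -m jog '[[0,0,0,0,0,0],[0,0,0,0,0,0],[0,0,0,0,0,0],[0,0,0,0,0,0],[0,0,0,0,0,0]]'; python3 ball.py; python3 - <<'E'
from h import *
b=eyes.grab_frame('top')
cv2.imwrite('pics/t4.png',cv2.resize(b[275:320,410:490],None,fx=8,fy=8,interpolation=cv2.INTER_CUBIC))
E
```

```text
t: 10.85
eef_pos: [0.6098, -0.1744, 0.0069]
ee_rot: [3.126, 0.017, 2.903]
force: [0.9, 0.7, -1.3]
width: 0.0446
t: 11.35
eef_pos: [0.6098, -0.1744, 0.0069]
ee_rot: [3.126, 0.017, 2.903]
force: [1.4, 0.4, -0.9]
width: 0.0449
blob area 1423 px [451.45 298.19]
blob area 253 px [476.  301.5]
t 11.4 pos [ 0.6098 -0.1744  0.0069] rot [3.126 0.017 2.903] F [ 1.8 -0.2 -0.9] card [[428.3, 299.2], [431.5, 286.3], [478.1, 297.6], [475.0, 310.5]]
```

View pics/t4.png

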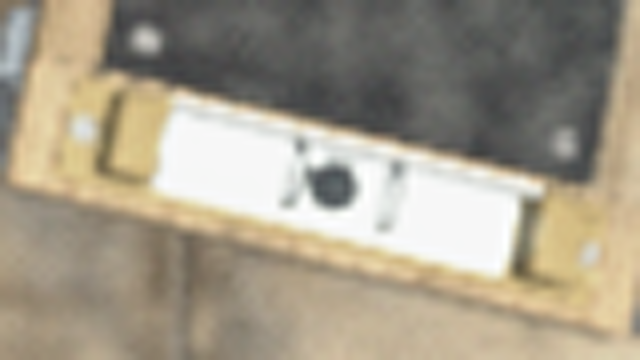

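Ball at crop (332,185) between lines at (296,172) and (391,195): about -3.5 mm from the middle. A bit further, ~5 mm.

```bash
python3 -m jog '[[-1,-4,0,0,0,0],[-0.5,-2,0,0,0,0],[0,0,0,0,0,0],[0,0,0,0,0,0],[0,0,0,0,0,0],[0,0,0,0,0,0]]'; python3 -m jog '[[0,0,0,0,0,0],[0,0,0,0,0,0],[0,0,0,0,0,0],[0,0,0,0,0,0],[0,0,0,0,0,0],[0,0,0,0,0,0],[0,0,0,0,0,0],[0,0,0,0,0,0],[0,0,0,0,0,0],[0,0,0,0,0,0],[0,0,0,0,0,0],[0,0,0,0,0,0]]'; python3 ball.py; python3 -m jog '[[0,0,0,0,0,0],[0,0,0,0,0,0],[0,0,0,0,0,0],[0,0,0,0,0,0],[0,0,0,0,0,0],[0,0,0,0,0,0],[0,0,0,0,0,0],[0,0,0,0,0,0],[0,0,0,0,0,0],[0,0,0,0,0,0],[0,0,0,0,0,0],[0,0,0,0,0,0]]' 0.75;python3 ball.py
```

```text
t: 12.05
eef_pos: [0.6091, -0.1786, 0.0069]
ee_rot: [3.124, 0.018, 2.903]
force: [2.3, 0.8, -1.0]
width: 0.0443
t: 13.25
eef_pos: [0.6091, -0.1786, 0.0069]
ee_rot: [3.124, 0.018, 2.903]
force: [1.3, 0.8, -1.0]
width: 0.0446
blob area 1347 px [452.78 298.52]
blob area 283 px [476.08 301.57]
t 13.3 pos [ 0.6091 -0.1786  0.007 ] rot [3.124 0.018 2.903] F [-0.4  1.1 -0.8] card [[428.5, 298.9], [431.7, 286.1], [478.2, 297.7], [475.0, 310.5]]
t: 14.5
eef_pos: [0.6091, -0.1792, 0.0075]
ee_rot: [3.124, 0.019, 2.903]
force: [-0.9, -0.8, -0.4]
width: 0.0653
blob area 1335 px [451.75 298.25]
blob area 253 px [476.03 301.47]
t 14.55 pos [ 0.6091 -0.1792  0.0074] rot [3.124 0.018 2.903] F [ 0.2  0.3 -0.6] card [[428.4, 299.2], [431.5, 286.3], [478.1, 297.6], [475.0, 310.5]]
```

```bash
python3 -m jog '[[0,0,0,-0.013,0.022,0],[0,0,0,0,0,0],[0,0,0,0,0,0]]'; python3 -m jog '[[0,0,0,0,0,0],[0,0,0,0,0,0],[0,0,0,0,0,0],[0,0,0,0,0,0],[0,0,0,0,0,0],[-1,-4,0,0,0,0],[-0.5,-2,0,0,0,0],[0,0,0,0,0,0],[0,0,0,0,0,0]]' 0.3; python3 -m jog '[[0,0,0,0,0,0],[0,0,0,0,0,0],[0,0,0,0,0,0],[0,0,0,0,0,0],[0,0,0,0,0,0],[0,0,0,0,0,0],[0,0,0,0,0,0],[0,0,0,0,0,0],[0,0,0,0,0,0],[0,0,0,0,0,0],[0,0,0,0,0,0],[0,0,0,0,0,0]]' 0.75;python3 -m jog '[[0,0,0,0,0,0],[0,0,0,0,0,0],[0,0,0,0,0,0],[0,0,0,0,0,0],[0,0,0,0,0,0],[0,0,0,0,0,0]]'; python3 ball.py
```

```text
t: 14.85
eef_pos: [0.6092, -0.1792, 0.0075]
ee_rot: [-3.139, -0.001, 2.903]
force: [0.6, -0.2, 0.4]
width: 0.0653
t: 15.75
eef_pos: [0.6085, -0.1829, 0.0073]
ee_rot: [3.141, -0.0, 2.903]
force: [-0.5, 0.7, -0.0]
width: 0.0446
t: 16.95
eef_pos: [0.6085, -0.1836, 0.0074]
ee_rot: [3.141, 0.0, 2.903]
force: [-0.2, 0.8, 0.1]
width: 0.0656
t: 17.55
eef_pos: [0.6085, -0.1836, 0.0075]
ee_rot: [3.141, 0.0, 2.903]
force: [0.4, -0.4, 0.3]
width: 0.0655
blob area 1333 px [452.97 298.53]
blob area 277 px [476.1  301.52]
t 17.6 pos [ 0.6085 -0.1836  0.0074] rot [ 3.141 -0.     2.903] F [-0.   0.2 -0.4] card [[428.5, 299.0], [431.7, 286.2], [478.2, 297.7], [475.1, 310.5]]
```

Ball is at the middle (452.97 vs 453.0 px). Retreat straight up and check.

```bash
python3 -m jog '[[0,0,8,0,0,0],[0,0,20,0,0,0],[0,0,35,0,0,0],[0,0,45,0,0,0],[0,10,45,0,0,0],[0,40,20,0,0,0],[0,45,0,0,0,0],[0,45,0,0,0,0],[0,45,0,0,0,0],[0,0,0,0,0,0],[0,0,0,0,0,0],[0,0,0,0,0,0]]'; python3 ball.py; python3 - <<'E'
from h import *
b=eyes.grab_frame('top');a=eyes.grab_frame('side')
c=np.zeros((600,800,3),np.uint8);c[:,:]=0
x=cv2.resize(b[170:320,390:520],None,fx=4,fy=4,interpolation=cv2.INTER_CUBIC);c[:600,:520]=x
y=cv2.resize(a[250:400,180:390],(280,200));c[:200,520:]=y
z=cv2.resize(b[120:345,90:400],(280,203));c[200:403,520:]=z
cv2.imwrite('pics/f.png',c)
E
```

```text
t: 18.8
eef_pos: [0.6063, 0.0072, 0.1957]
ee_rot: [3.138, 0.006, 2.901]
force: [-0.2, 0.5, 0.7]
width: 0.0657
blob area 1317 px [452.98 298.52]
blob area 278 px [476.08 301.63]
t 18.85 pos [0.6064 0.0068 0.1957] rot [3.138 0.006 2.901] F [-0.5  0.5  1. ] card [[428.5, 299.2], [431.6, 286.3], [478.2, 297.5], [475.1, 310.4]]
```

View pics/f.png

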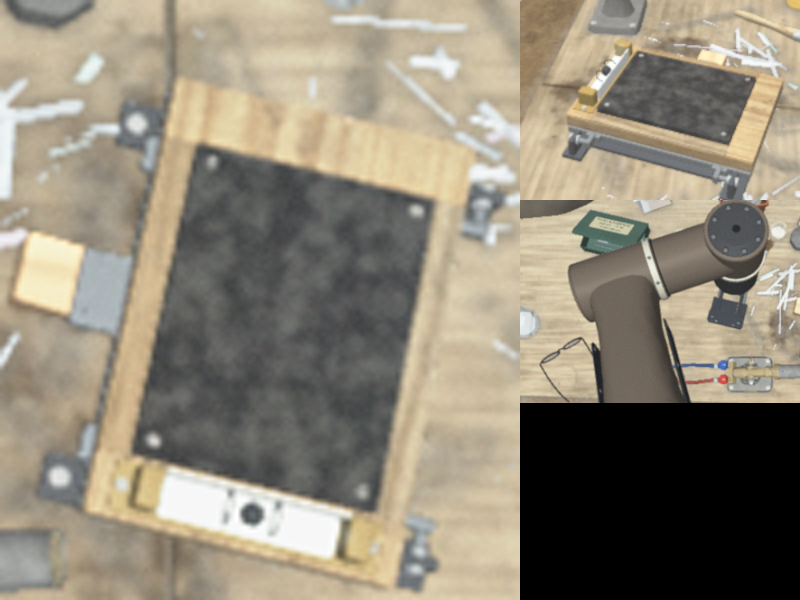

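The wedge at (45,275) lies under the toe. The ball at (252,513) sits centred between the lines, and it hasn't moved since the release. Handing in.

```bash
python3 -c "
from station import workorder;print(workorder.job_done())"
```

```text
the job is handed in; nothing more can be done
None
```

The wedge is under the middle foot, thin end first, and the ball rests between the two black lines. I handed the job in at about 19 s.

- **How it went:** I gripped the wedge near its thick end and pushed it in along the bench in small steps while watching the ball. At the first release the ball rolled back to about 3 mm on the low side. I straightened the tool, gripped again, pushed about 4 mm more and let go.
- **Level:** After I let go and pulled the arm away, the ball stayed at column 453.0 in the top view. That is within about 1 mm of midway between the lines, judging the lines by eye. It moved less than 0.1 px between the release and the last look.
- **Wedge and contact:** The last picture shows the wedge under the toe in line with it, and the robot touching nothing. I did not measure whether the wedge lies flat or the load on it. I infer both from the slab staying level with the wedge free.
- **Bystanders:** I did not measure these against their starting positions. The arm hid the file, tape roll and tongs in the last top view. I felt no unexpected forces during the moves.
- **Disagreement:** The top and wrist cameras differed by about 5 mm on where the wedge lay. I went mostly by the wrist camera, and the grip closed on the wedge at about 45 mm as expected.

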